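# Tighten the strap clamp with the click wrench

## Robot

A 6-joint arm with a two-finger parallel gripper is mounted at the origin on a cart in front of the work surface, level with it; the furniture and walls round the work are solid. World frame = base frame: x ahead of the robot, y to its left, z up, the work surface at z = 0. Lengths are in m, angles in rad, forces in N, time in s.
With the tool pointing down it reaches from about 0.425 to 0.95 m from the base axis. Payload 3.5 kg.
Tool frame: the origin (TCP) lies at the very end of the fingers, on their centre line; the grasp point (between the pads) lies 19 mm behind it; z points along the fingers, y is the line along which they close (so a half turn about z gives the same grasp; the last joint's range is limited). The gripper opens to 85 mm and grips with 20 to 120 N. Pads are 22 mm wide; open, the fingers measure 114 mm over their backs; the gripper's body (76 mm by 85 mm) begins 54 mm behind the grasp point. The pads swing forward as they close: fully open they stand 13 mm farther back than shut.
Start: joints at [0.989, 0.286, 1.577, -0, 1.279, -0.15], TCP at [0.282, 0.613, 0.231] pointing down, gripper open.
Joint ranges: [-2.77, 2.77], [-0.9, 2.22], [0.21, 2.48], [-1.53, 4.67], [0.24, 2.81], [-2.84, 2.84]. Speed limits (rad/s): [2.79, 2.79, 3.14, 3.14, 3.14, 3.14].

## Interface

Orientations are given as a unit quaternion [x, y, z, w].
In Python, from plant import ctrl gives the robot as it stands.
- The arm moves only by the tool carry_out, never from a script. Its argument "deltas" is one flat list of numbers, 6 for each row, row after row: the shift along the tool's x, y, z in m, then the turn, a rotation vector about the tool's x, y, z in rad. A call has 1 to 5 rows; each row is the pose to reach, as a shift and turn from the pose commanded when the call began, along the tool's axes at that moment; what a row does not reach only later rows make up. A row lasts 1/8 s, in which the tool goes at most 62.5 mm and 10.7 degrees, less where a joint would pass 70% of its speed; a pose out of reach is approached as far as the arm can. A call with a gripper value outside its range is refused whole. "grip" is the opening in per cent of the stroke, from 0 (shut) to 100 (fully open), set as the call begins (left out, the last holds). The fingers move at their own pace and stop on an object; "grip_force" is the grip in N (left out, the last holds). Time passes only in rows, so rows that repeat a pose let the fingers close. It gives the time, the measured TCP pose, the force, the opening and the grip force at its end, in the units of the state.
- ctrl.get_state(): the state, without advancing time (a new reading comes with each control period).
- ctrl.read_camera(name): name is "side" or "top"; returns (picture, depth): 420x560x3 uint8, red, green, blue; 420x560 float32, m along the optical axis (not along the pixel's ray), 0 where there is no reading.
- ctrl.camera_model(name): a dict with "intrinsics" (3x3 intrinsics, pixels), "extrinsics" (4x4, takes a point from world to camera coordinates). Camera axes: x right, y down, z forward; pixel columns grow to the right and rows downward; lengths in m; the calibration is good to about 2 mm. A picture is of the moment at which its call begins. camera_model takes no time and is no camera call.
- ctrl.sign_off(): hands the job in; it is judged then, once.
Trained networks look in the newest picture that a camera, given by its name, has taken for a name from the list of things; names that differ only in an ending like _2 or _b are one class to them, and where a whole thing is asked for, a point or a joint stands for the part that bears it (a point fixed in the world has none). Each returns a list of dicts, best first, with "score" (0 to 1); they miss things now and then, are a little off and sometimes report something else, mostly with a low value. They report only what shows in the picture. A call takes as long as a camera call.
- ctrl.find_in(camera, query): "uv" ([column, row] in pixels, amid what is visible of it).
The state is a dict: "time": time; "qpos": joint angles; "dq": joint speeds; "joint_efforts": joint torques, N m; "eef_pos": TCP position; "tcp_rot": TCP orientation; "contact_force": force on the tool from outside, world axes, zero at the start; "wrist_torque": the same for the moment, N m; "opening": opening from 0.0 (shut) to 1.0 (fully open); "finger_force": force on a finger pad.
Only numpy, scipy, OpenCV 4.12 (cv2) and the standard library are available. Lean on these libraries where they do the work, as an engineer would, in place of code of your own. Each camera call takes 0.05 s, during which the arm holds its last target. There are 200 camera calls.

## Task

The turned bush in the inspection fixture is only held loosely. Take the click wrench from its felt mat, set its ring end fully down over the square head of the clamp screw and turn the screw clockwise, by the wrench's handle, until the wrench breaks over with a click; stop at once, because pushing on after the click overtightens the clamp and marks the bush. Then lift the wrench off without turning the screw back, and lay it gently back on its mat, without disturbing the other things on the bench.

Things in the scene. Friction and masses are not known exactly. Their poses are not given: they have to be found in the camera images.
- wrench: click wrench, 0.5 kg, 230 mm long, lying flat on the mat: black ribbed grip, aluminium tube with scale window, steel neck, flat steel ring end. Origin: on the underside at the middle of the black grip (112 x 22 x 22 mm, from 66 mm behind the origin to 46 mm ahead; its upright sides are 22 mm apart). It balances 21 mm ahead of the origin. x points along the wrench to the ring end, z up
- grip (a point): middle of the black grip's section, 11 mm above the wrench's origin, same axes. The ring turns in the head only at the click: it stays fast until the screw resists with about 1.1 N m (8 to 9 N of sideways push at the grip); then the load drops and keeps falling as the handle swings on, to a solid stop at 0.2 rad. It springs back when let go. Only clockwise turning breaks it over
- ring (a point): centre of the ring at its lower face, 130 mm ahead of the wrench's origin and 5 mm above the grip's underside, on the axis about which the handle breaks over. The ring is 12 mm thick in a round head 41 mm wide, with an open square hole 20.5 mm across flats, two flats of which are square to the wrench's x axis. x along the wrench until it breaks over; turns with the ring
- screw_seat (a point): on the screw's axis at the upper face of its round collar (30 mm wide), where the ring's lower face rests when fully down; 64 mm above the bench. Above it stands the square head, 19 mm across flats and 16 mm high, tapering to 16 mm across in its top 4 mm. x and y are square to the flats, z up; turns with the screw
- strap_nose (a point): top edge of the strap's end over the bush, 53 mm above the bench when the strap bears on the bush. The clamp screw draws the strap down 2.5 mm a turn, clockwise from above. The screw first runs easily with slight friction through an unknown angle of 0.3 to 0.9 rad (the strap stands off by that, at most 0.4 mm), then the strap nips the bush and the screw is firm
- fixture: steel fixture plate 120 x 170 x 18 mm, fixed to the bench, origin at the middle of its underside under the screw's axis; x along the short side, y along the strap. On it a dark strap 112 x 34 mm with its top at 53 mm, over a heel block at the -y end and the turned bush (24 mm) at the +y end
- mat: grey felt mat 280 x 120 x 3 mm, fixed, origin at the middle of its underside, x along its length; the wrench lies on it with its ring end towards +x
- micrometer: blue outside micrometer lying flat, 60 x 154 x 16 mm, bystander
- cone: steel turned cone, 22 mm wide, 26 mm high, bystander
- flanged_bush: steel flanged bush, 28 mm wide, 20 mm high, bystander
- plug_gauge_a: steel plug gauge lying down, 15 x 84 mm, bystander
- plug_gauge_b: second steel plug gauge lying down, 15 x 84 mm, bystander
- screwdriver: screwdriver lying down, 171 mm long, bystander

How it is judged:
By the outcome, as a careful person would: the job done as asked, in the order asked, and still so for the second after the job is handed in, with the robot touching nothing.
It also fails if it takes over 72 s, if anything falls off the work surface, if the arm or the gripper's body presses on something with over 40 N, if the wrist force passes 120 N, or if a joint passes its speed limit or range.

## Working session

There is one attempt and no reset: what is moved stays moved. The work goes in short steps, Python scripts to look and compute and a tool call to move; the robot and the scene stay as the last step left them, time stands still between calls to the robot, and variables do not carry over. Pictures are saved under pics/ and viewed, at most 10 in all, crops included, and the job is handed in when it is done.

Besides the shell and the picture viewer there is one more tool, called as a command line: name --argument value ..., lists and objects as JSON in quotes. carry_out: Moves the arm, as the interface text tells. Its arguments: {"type":"object","properties":{"deltas":{"type":"array"},"grip":{"type":"number"},"grip_force":{"type":"number"}},"required":["deltas"]}

```bash
mkdir -p pics; ls; python3 - <<'E'
from plant import ctrl
import cv2,numpy as np
s=ctrl.get_state();print(s)
for c in("side","top"):
    p,d=ctrl.read_camera(c);cv2.imwrite(f"pics/{c}0.png",cv2.cvtColor(p,cv2.COLOR_RGB2BGR));np.save(f"{c}d.npy",d)
    m=ctrl.camera_model(c);print(c,m)
    for q in("wrench","ring","grip","screw_seat","fixture","mat","strap_nose"):
        print(q,[(np.round(r["uv"],1).tolist(),round(r["score"],2)) for r in ctrl.find_in(c,q)[:3]])
E
```

```text
pics
{'time': 0.0, 'qpos': array([ 9.88995522e-01,  2.87200934e-01,  1.57814266e+00, -1.20247789e-05,
        1.27860845e+00, -1.50019527e-01]), 'dq': array([ 8.10629571e-04,  5.94293690e-05, -1.05043512e-03,  6.41872837e-04,
        1.02872696e-03,  9.26217398e-04]), 'joint_efforts': array([-1.15980779e-04, -4.05969644e+01, -2.92630613e+01, -1.65320612e-04,
        5.71869925e-03, -5.66569810e-06]), 'eef_pos': array([0.2821095 , 0.61251032, 0.22994225]), 'tcp_rot': array([ 2.14215630e-01,  9.76785684e-01, -1.10365779e-03, -4.16720027e-04]), 'contact_force': array([-0.78129409,  0.96236183,  0.21643704]), 'wrist_torque': array([ 0.01463705,  0.03466149, -0.00993908]), 'finger_force': 0.0, 'opening': 0.9998423220312919}
side {'intrinsics': array([[537.11750841,   0.        , 281.46408321],
       [  0.        , 537.11750841, 213.9005949 ],
       [  0.        ,   0.        ,   1.        ]]), 'extrinsics': array([[-0.90569358, -0.42392603, -0.00241965,  0.53321377],
       [-0.18161407,  0.39315273, -0.90135856,  0.17629117],
       [ 0.38306065, -0.81591522, -0.43306684,  1.15133575],
[... 225 characters left out ...]
mat [([366.8, 205.9], 0.81)]
strap_nose [([262.5, 247.8], 0.37)]
top {'intrinsics': array([[529.81500578,   0.        , 272.56432841],
       [  0.        , 529.81500578, 212.03970264],
       [  0.        ,   0.        ,   1.        ]]), 'extrinsics': array([[-0.04491334, -0.99898326, -0.00390465,  0.06402837],
       [-0.97754327,  0.04475431, -0.20592769,  0.56443596],
       [ 0.20589306, -0.00543194, -0.97855942,  1.42926816],
       [ 0.        ,  0.        ,  0.        ,  1.        ]])}
wrench [([391.4, 243.2], 0.9)]
ring [([365.0, 257.5], 0.6)]
grip [([388.7, 242.9], 0.72)]
screw_seat [([251.5, 209.3], 0.51)]
fixture [([250.1, 215.6], 0.72)]
mat [([386.5, 246.9], 0.98)]
strap_nose []
```

View pics/top0.png

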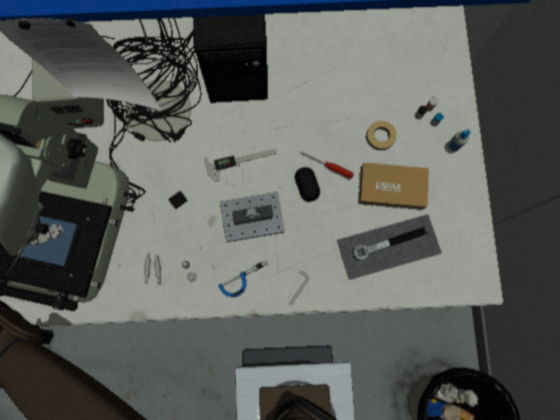

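View pics/side0.png

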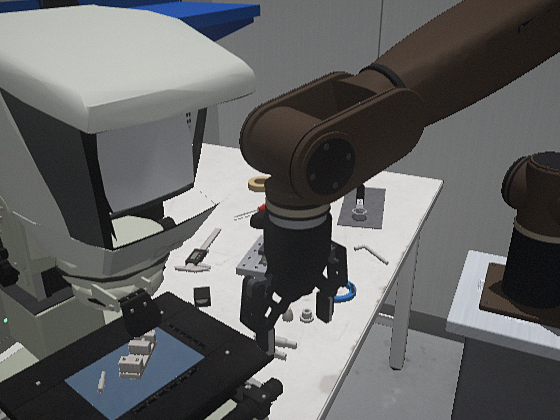

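Top view: wrench on the mat with the ring at about (362,253) and the grip end at (425,232). The fixture is at (252,216), the micrometer at (240,280), and the gauges and cones lie to the left. The side view is mostly blocked by the arm. I'll crop closer.

```bash
python3 - <<'E'
import cv2,numpy as np
im=cv2.imread("pics/top0.png")
a=cv2.resize(im[185:250,210:300],None,fx=8,fy=8,interpolation=cv2.INTER_CUBIC)[:, :720]
b=cv2.resize(im[210:285,330:445],None,fx=6.9,fy=6.9,interpolation=cv2.INTER_CUBIC)[:, :800]
cv2.imwrite("pics/fx.png",a);cv2.imwrite("pics/wr.png",b)
E
```

```text
(no output)
```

View pics/fx.png

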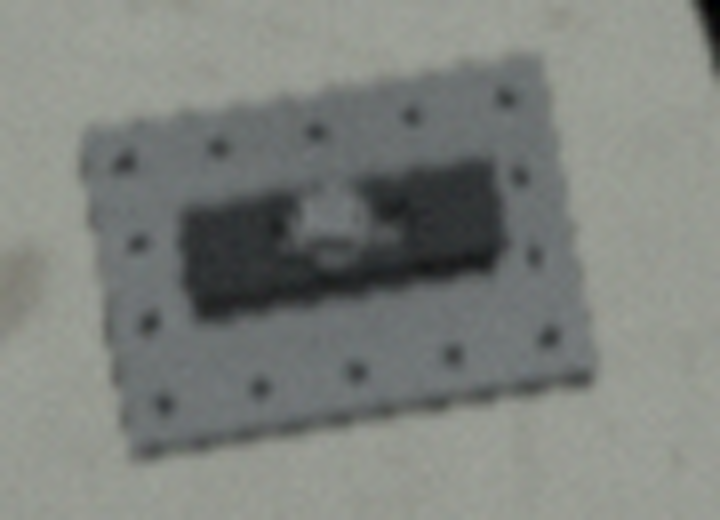

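View pics/wr.png

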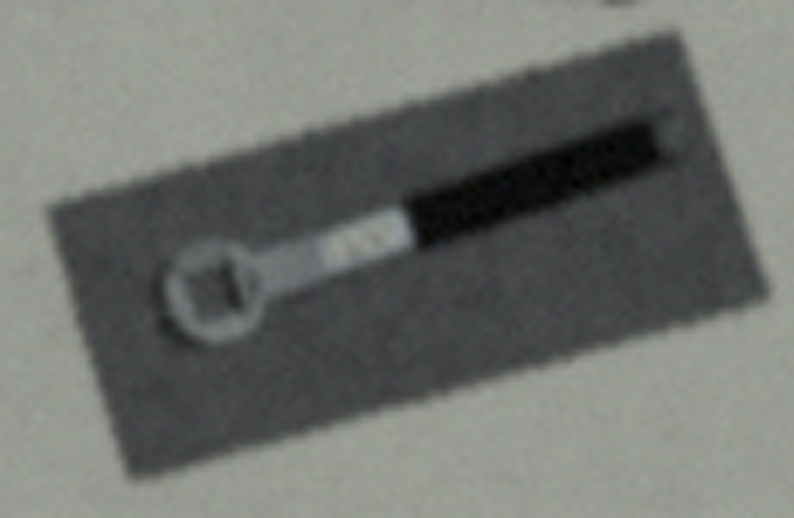

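Crops: the head is at crop (330,215), about (251,212) in the full image, on the dark strap, with its angle unclear. The wrench is clear, with its hole at about (361,251). I'll measure from averaged frames.

```bash
cat > h.py <<'E'
import numpy as np,cv2
from plant import ctrl
from scipy.spatial.transform import Rotation as R
def avg(c,n):
    P=[];D=[]
    for _ in range(n):
        p,d=ctrl.read_camera(c);P.append(p.astype(float));D.append(np.where(d>0,d,np.nan))
    return np.mean(P,0),np.nanmedian(D,0)
def ray(c,uv,z):
    "pixels -> world on plane z"
    m=ctrl.camera_model(c);K=m["intrinsics"];E=m["extrinsics"]
    uv=np.atleast_2d(np.asarray(uv,float));r=np.c_[uv,np.ones(len(uv))]@np.linalg.inv(K).T@E[:3,:3]
    o=-E[:3,:3].T@E[:3,3];return o+r*((z-o[2])/r[:,2])[:,None]
def proj(c,X):
    m=ctrl.camera_model(c);x=(np.atleast_2d(X)@m["extrinsics"][:3,:3].T+m["extrinsics"][:3,3])@m["intrinsics"].T
    return x[:,:2]/x[:,2:]
def cloud(c,d):
    m=ctrl.camera_model(c);v,u=np.mgrid[:420,:560]
    p=np.c_[u.ravel(),v.ravel(),np.ones(u.size)]@np.linalg.inv(m["intrinsics"]).T*d.reshape(-1,1)
    return ((p-m["extrinsics"][:3,3])@m["extrinsics"][:3,:3]).reshape(420,560,3)
E
python3 - <<'E'
from h import *
import warnings;warnings.filterwarnings("ignore")
p,d=avg("top",8);np.save("tp.npy",p);np.save("td.npy",d)
g=p.mean(2);C=cloud("top",d)
def reg(mask,z,n):
    k,l,s,c=cv2.connectedComponentsWithStats(mask.astype(np.uint8))
    i=1+np.argmax(s[1:,4]);v,u=np.nonzero(l==i);W=ray("top",np.c_[u,v],z)[:,:2].astype(np.float32)
    r=cv2.minAreaRect(W*1000);print(n,s[i,4],"mean",W.mean(0),"rect",r, "zmed",np.nanmedian(C[v,u,2]));return l==i
box=np.zeros((420,560),bool);box[205:290,325:450]=1
print(g[250,300],g[270,420],g[237,405],g[215,230])
reg(box&(g<115),.003,"mat")
reg(box&(g<28),.024,"grip")
b2=np.zeros_like(box);b2[185:245,212:292]=1
reg(b2&(g<122),.018,"plate");reg(b2&(g<75),.053,"strap")
for q,u,v in(("bench",300,230),("mat",360,270),("gripZ",405,237),("plate",265,232),("head",251,212),("strapL",237,217),("strapR",268,211)):print(q,C[v,u])
np.set_printoptions(linewidth=200)
print((C[203:222,240:264,2]*1000).round().astype(int));print(g[203:222,240:264].astype(int))
E
```

```text
149.95833333333334 152.25 12.875 114.875
mat 3965 mean [ 0.46199945 -0.2903176 ] rect ((462.727294921875, -290.395263671875), (120.55050659179688, 281.0396728515625), 13.401808738708496) zmed 0.0027148759183169063
grip 255 mean [ 0.48648214 -0.3405281 ] rect ((486.54052734375, -341.1497497558594), (19.941762924194336, 105.32166290283203), 16.42174530029297) zmed 0.02438266147101274
plate 2479 mean [0.56354976 0.09941031] rect ((564.3976440429688, 99.21455383300781), (123.99455261230469, 171.3680877685547), 6.970489025115967) zmed 0.018195092037218186
strap 473 mean [0.5623074  0.09507374] rect ((563.6943969726562, 95.53250122070312), (40.095924377441406, 113.41590118408203), 7.351684093475342) zmed 0.05256882511234215
bench [ 0.52247121 -0.03911402 -0.00091256]
mat [ 0.39838022 -0.20291425  0.00474363]
gripZ [ 0.4836554  -0.33372732  0.02874731]
plate [0.51770436 0.06241401 0.01952838]
head [0.5652268  0.09814654 0.07966256]
strapL [0.55801608 0.13891891 0.05447311]
strapR [0.571327   0.05107594 0.05417437]
[[18 19 16 20 18 19 16 18 19 17 17 17 19 16 18 18 17 15 18 19 19 16 17 18]
 [
[... 2530 characters left out ...]
8  49]
 [ 50  51  50  50  52  64  70  84  76  72  63  65  69  67  78  77  68  69  67  64  54  48  48  49]
 [ 49  51  49  49  55  65  59  63  60  67  72  74  75  75  74  61  55  54  55  54  50  48  45  45]
 [ 50  53  50  50  48  50  48  45  48  65  79  82  82  74  61  49  47  48  51  49  44  41  36  35]
 [ 50  50  51  49  48  49  48  45  44  49  60  64  60  54  46  42  40  39  40  41  36  32  29  25]
 [ 50  50  51  49  47  49  49  49  43  39  38  39  40  39  39  34  34  36  37  36  40  46  46  44]
 [ 47  48  46  44  41  41  41  40  41  34  34  34  34  35  38  41  46  51  51  52  59  74  80  81]
 [ 40  40  40  36  35  35  35  37  38  41  47  50  52  52  51  58  75  80  82  81  86  99 103 105]]
```

```bash
cat >> h.py <<'E'
def delta(pos,yaw,ref=None):
    "tool-frame delta to pose: pointing down, tool y at world angle yaw (deg)"
    s=ctrl.get_state();p0,q0=ref if ref else (s["eef_pos"],s["tcp_rot"]);R0=R.from_quat(q0)
    c,n=np.cos(np.radians(yaw)),np.sin(np.radians(yaw))
    Rt=R.from_matrix(np.c_[[-n*-1*-1,c,0],[c,n,0],[0,0,-1]]) if 0 else R.from_matrix(np.array([[-n,c,0],[c,n,0],[0,0,-1]]))
    if np.linalg.det(Rt.as_matrix())<0: raise 1
    return np.round(np.r_[R0.inv().apply(np.array(pos)-p0),(R0.inv()*Rt).as_rotvec()],4).tolist()
E
python3 - <<'E'
from h import *
s=ctrl.get_state();print(R.from_quat(s["tcp_rot"]).as_matrix().round(3))
print(delta((.5,.2,.25),16.4))
print(delta((.478,-.311,.15),16.4,((.5,.2,.25),R.from_matrix(np.array([[-np.sin(.2862),np.cos(.2862),0],[np.cos(.2862),np.sin(.2862),0],[0,0,-1]])).as_quat())))
d0=np.array((-.282,.959,0));o=np.array((.4837,-.3315,.0))
for n,x,z in(("ring",130,.020),("gripfront",46,.025),("gripback",-66,.025),("ringfar",150,.02)):
    print(n,proj("top",o+d0*x/1000+[0,0,z]))
p=np.load("tp.npy").mean(2);np.set_printoptions(linewidth=200)
print(p[240:262,348:378].astype(int));print("gripfront");print(p[236:248,382:398].astype(int));print("back");print(p[224:240,418:434].astype(int))
E
```

```text
[[-0.908  0.418 -0.   ]
 [ 0.418  0.908  0.   ]
 [ 0.     0.    -1.   ]]
[-0.3704, -0.2841, -0.0187, 0.0, -0.0, 0.8528]
[-0.484, -0.1654, 0.1, 0.0, 0.0, -0.0]
ring [[360.8720381  252.25006454]]
gripfront [[388.8275526  242.44419869]]
gripback [[425.42323275 229.78495589]]
ringfar [[354.27535331 254.53211563]]
[[ 72  70  67  66  67  67  71  72  70  70  66  65  66  67  67  67  66  68  70  72  70  68  66  67  70  70  70  72  69  67]
 [ 72  69  68  67  69  71  73  73  71  72  68  66  69  68  67  66  65  66  70  71  70  69  68  67  67  67  68  69  68  66]
 [ 70  69  69  65  69  71  72  72  71  69  69  69  69  69  67  67  66  67  68  71  70  69  69  66  65  67  67  67  71  72]
 [ 70  71  70  68  70  70  73  72  69  69  69  70  71  72  71  70  68  69  70  71  71  68  69  67  65  69  74  78  88  99]
 [ 71  71  70  69  70  70  74  73  71  70  74  78  81  82  79  76  75  73  71  71  71  68  72  76  75  84  92  97 112 122]
 [ 71  71  70  68  68  72  76  74  75  81  89  93  97  97  95  97  94  85  77  76  80  83  89  95  95 103 105 111 124 133]
 [ 68  70  71  69  67  70  72  76  87  95  98  99 1
[... 3110 characters left out ...]
  73  70  64  65  67  77 106]
 [ 12  12  12  13  11  12  20  45  63  70  67  60  65  68  72  95]
 [ 10  11  12  13  13  11  15  32  55  61  64  59  64  68  70  80]
 [ 11  10  11  12  10  12  10  25  45  48  57  60  63  68  67  72]
 [ 13  13  10  10  10  13  19  26  39  43  57  63  63  65  66  68]
 [ 11  12  13  13  20  29  39  46  49  53  62  66  66  65  68  67]
 [ 14  20  21  30  41  50  58  63  63  62  65  68  69  68  66  67]
 [ 27  42  47  52  60  63  66  68  66  66  66  68  69  69  66  66]
 [ 50  61  66  66  67  68  69  69  67  65  65  66  67  66  67  67]
 [ 66  71  72  69  69  69  69  69  67  66  63  68  68  68  68  70]
 [ 70  73  74  70  68  68  70  68  69  66  66  68  70  70  70  69]]
```

carry_out --deltas '[-0.06, -0.04, -0.003, 0, 0, 0.17, -0.11, -0.08, -0.006, 0, 0, 0.34, -0.16, -0.12, -0.01, 0, 0, 0.51, -0.21, -0.16, -0.012, 0, 0, 0.68, -0.25, -0.2, -0.015, 0, 0, 0.8528]' --grip 60

```text
time: 1.82
eef_pos: [0.4235, 0.3329, 0.2463]
tcp_rot: [0.601, 0.799, 0.0, 0.0]
contact_force: [0.8, -0.7, -0.2]
opening: 0.6
finger_force: 0.0
```

```bash
python3 - <<'E'
from h import *
s=ctrl.get_state();print(s["time"],s["eef_pos"],s["opening"],s["dq"].round(2))
print(delta((.5,.1,.2),16.4))
print(delta((.478,-.311,.1),16.4))
E
```

```text
1.825 [0.42346411 0.33291666 0.24628681] 0.6004955682971008 [-0.92 -0.41  0.36 -0.    0.05  0.46]
[-0.245, 0.009, 0.0463, 0.001, -0.0, -0.0055]
[-0.6338, -0.1261, 0.1461, 0.001, -0.0, -0.0055]
```

carry_out --deltas '[-0.057, 0, 0.01, 0, 0, 0, -0.114, 0, 0.02, 0, 0, 0, -0.171, -0.003, 0.03, 0, 0, 0, -0.228, -0.005, 0.04, 0, 0, 0, -0.285, -0.006, 0.05, 0, 0, 0]'

```text
time: 2.45
eef_pos: [0.4977, 0.0578, 0.1961]
tcp_rot: [0.599, 0.801, 0.0, 0.001]
contact_force: [0.8, -0.6, 0.7]
opening: 0.605
finger_force: 0.0
```

carry_out --deltas '[-0.055, -0.02, 0, 0, 0, 0, -0.11, -0.04, 0.0, 0, 0, 0, -0.165, -0.06, 0.0, 0, 0, 0, -0.22, -0.08, 0.01, 0, 0, 0, -0.275, -0.1, 0.02, 0, 0, 0]'

```text
time: 3.08
eef_pos: [0.4789, -0.2345, 0.1763]
tcp_rot: [0.599, 0.801, 0.0, 0.001]
contact_force: [0.4, -0.1, -0.2]
opening: 0.6
finger_force: 0.0
```

carry_out --deltas '[-0.055, -0.018, 0.04, 0, 0, 0, -0.06, -0.02, 0.07, 0, 0, 0, -0.06, -0.02, 0.08, 0, 0, 0]' --grip 50

```text
time: 3.45
eef_pos: [0.4753, -0.2955, 0.0934]
tcp_rot: [0.6, 0.8, 0.0, -0.002]
contact_force: [-0.5, 0.3, 0.1]
opening: 0.498
finger_force: 0.0
```

```bash
python3 - <<'E'
from h import *
import warnings;warnings.filterwarnings("ignore")
p,d=avg("side",6);np.save("sp.npy",p);np.save("sd.npy",d)
s=ctrl.get_state();print(s["time"],s["eef_pos"],s["opening"],s["dq"].round(3),s["contact_force"])
print(delta((.478,-.311,.04),16.4))
cv2.imwrite("pics/s1.png",cv2.cvtColor(p.astype(np.uint8),cv2.COLOR_RGB2BGR))
print(proj("side",[[.565,.099,.08],[.478,-.311,.02],[.447,-.207,.02]]))
u,v=proj("side",[[.565,.099,.075]])[0].astype(int)
a=cv2.resize(p[v-30:v+30,u-40:u+40].astype(np.uint8),None,fx=5,fy=5,interpolation=cv2.INTER_CUBIC)
u,v=proj("side",[[.47,-.28,.04]])[0].astype(int)
b=cv2.resize(p[v-30:v+30,u-40:u+40].astype(np.uint8),None,fx=5,fy=5,interpolation=cv2.INTER_CUBIC)
cv2.imwrite("pics/s1c.png",cv2.cvtColor(np.hstack([a,b]),cv2.COLOR_RGB2BGR))
E
```

```text
3.75 [ 0.47802996 -0.29555279  0.09786068] 0.49728230910548055 [-0.001 -0.001  0.    -0.002 -0.001 -0.   ] [ 0.083288    0.27438893 -0.19446625]
[-0.0146, -0.0045, 0.0579, 0.0018, 0.0028, 0.0014]
[[272.60092655 231.26747813]
 [360.38443634 196.61994534]
 [359.73279592 212.34295503]]
```

View pics/s1c.png

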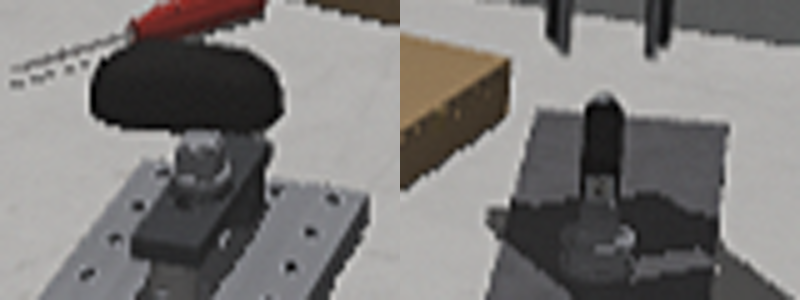

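```bash
cat > fit.py <<'E'
from h import *
from scipy.optimize import differential_evolution
def run(c,d):
    m=ctrl.camera_model(c);E=m["extrinsics"];o=-E[:3,:3].T@E[:3,3]
    C=cloud(c,d);u0,v0=proj(c,[[.565,.099,.072]])[0].round().astype(int)
    v,u=np.mgrid[v0-9:v0+10,u0-9:u0+10];v=v.ravel();u=u.ravel();Z=C[v,u,2]
    far=ray(c,np.c_[u,v],0.0);D=o-far   # point=far+D*s, s from z
    n=np.sqrt(.5)
    def model(x,y,t):
        cs,sn=np.cos(t),np.sin(t);Rm=np.array([[cs,sn,0],[-sn,cs,0],[0,0,1]])
        P=(far-[x,y,0])@Rm.T;Q=D@Rm.T
        N=[];b=[]
        for a in(0,1,2,3):
            e=np.array([np.cos(a*np.pi/2),np.sin(a*np.pi/2),0])
            N+=[e,e*4+np.array([0,0,1.5])];b+=[.0095,4*.0095+1.5*.076]
        N+=[[0,0,1],[0,0,-1]];b+=[.08,-.064];N=np.array(N,float);b=np.array(b)
        den=Q@N.T;num=b-P@N.T;s=num/np.where(abs(den)<1e-12,1e-12,den)
        hi=np.where(den>0,s,np.inf).min(1);lo=np.where(den<0,s,-np.inf).max(1)
        z=P[:,2]+Q[:,2]*hi;hit=hi>lo
        s1=(.064-P[:,2])/Q[:,2];r=np.hypot(*(P+Q*s1[:,None])[:,:2].T)
        s2=(.053-P[:,2])/Q[:,2];r2=np.hypot(*(P+Q*s2[:,None])[:,:2].T)
        z=np.where(hit,z,np.where(r<.015,.064,.053));near=np.minimum(r,r2)<.022
        return z,near
    def cost(p):
        z,near=model(*p);e=np.minimum(abs(z-Z),.006);e=np.where(np.isnan(e),.003,e)
        e=np.where((z<.06)&(Z<.05),0,e);return e.sum()*1000/10
    best=[]
    r=differential_evolution(cost,[(.552,.578),(.085,.112),(-.79,.79)],seed=1,popsize=30,maxiter=150,tol=1e-8)
    print(c,r.x[:2].round(4),np.degrees(r.x[2]).round(1),r.fun)
    for a in range(-45,46,5):
        q=differential_evolution(lambda p:cost((*p,np.radians(a))),[(r.x[0]-.003,r.x[0]+.003),(r.x[1]-.003,r.x[1]+.003)],seed=1,popsize=8,maxiter=12,polish=False)
        best.append((a,round(q.fun,1)))
    print(best)
import sys
run("top",np.load("td.npy"));run("side",np.load("sd.npy"))
E
python3 fit.py
```

```text
top [0.5653 0.0992] 10.1 24.42237516177141
[(-45, np.float64(34.7)), (-40, np.float64(34.9)), (-35, np.float64(35.4)), (-30, np.float64(34.3)), (-25, np.float64(33.8)), (-20, np.float64(33.8)), (-15, np.float64(33.6)), (-10, np.float64(32.0)), (-5, np.float64(31.1)), (0, np.float64(28.5)), (5, np.float64(25.6)), (10, np.float64(24.8)), (15, np.float64(25.7)), (20, np.float64(28.0)), (25, np.float64(30.4)), (30, np.float64(31.9)), (35, np.float64(33.3)), (40, np.float64(34.9)), (45, np.float64(34.7))]
side [0.5697 0.0951] 10.8 35.15788929642035
[(-45, np.float64(45.3)), (-40, np.float64(45.2)), (-35, np.float64(47.0)), (-30, np.float64(45.9)), (-25, np.float64(45.7)), (-20, np.float64(45.2)), (-15, np.float64(44.2)), (-10, np.float64(42.5)), (-5, np.float64(40.9)), (0, np.float64(38.2)), (5, np.float64(36.6)), (10, np.float64(35.2)), (15, np.float64(36.4)), (20, np.float64(39.5)), (25, np.float64(42.4)), (30, np.float64(43.3)), (35, np.float64(46.0)), (40, np.float64(44.8)), (45, np.float64(45.3))]
```

carry_out --deltas '[-0.0146, -0.0045, 0.058, 0.0018, 0.0028, 0.0014, -0.0146, -0.0045, 0.058, 0.0018, 0.0028, 0.0014, -0.0146, -0.0045, 0.058, 0.0018, 0.0028, 0.0014]'

```text
time: 4.12
eef_pos: [0.4776, -0.3111, 0.0396]
tcp_rot: [0.599, 0.8, 0.0, -0.001]
contact_force: [0.8, 0.1, -0.1]
opening: 0.501
finger_force: 0.0
```

carry_out --deltas '[0, 0, 0.016, 0, 0, 0, 0, 0, 0.03, 0, 0, 0, 0, 0, 0.034, 0, 0, 0, 0, 0, 0.034, 0, 0, 0]'

```text
time: 4.62
eef_pos: [0.4763, -0.3106, 0.0034]
tcp_rot: [0.6, 0.8, 0.0, -0.002]
contact_force: [0.0, 0.1, 0.3]
opening: 0.496
finger_force: 0.0
```

carry_out --deltas '[0, 0, 0, 0, 0, 0, 0, 0, 0, 0, 0, 0, 0, 0, 0, 0, 0, 0, 0, 0, 0, 0, 0, 0, 0, 0, 0, 0, 0, 0]' --grip 0 --grip_force 60

```text
time: 5.25
eef_pos: [0.4773, -0.3113, 0.0047]
tcp_rot: [0.6, 0.8, 0.0, -0.001]
contact_force: [1.4, 0.9, 5.9]
opening: 0.245
finger_force: 61.7
```

carry_out --deltas '[0, 0, -0.01, 0, 0, 0, 0, 0, -0.04, 0, 0, 0, 0, 0, -0.08, 0, 0, 0, 0, 0, -0.11, 0, 0, 0, 0, 0, -0.11, 0, 0, 0]'

```text
time: 5.88
eef_pos: [0.4772, -0.3118, 0.1154]
tcp_rot: [0.6, 0.8, -0.0, -0.0]
contact_force: [0.4, -1.0, -4.7]
opening: 0.241
finger_force: 60.7
```

```bash
python3 - <<'E'
from h import *
s=ctrl.get_state();print(s["time"],s["eef_pos"],s["opening"],s["contact_force"],s["wrist_torque"])
# desired: ring above screw, heading 100.3 -> yaw 10.3
h=np.radians(100.3);dv=np.array([np.cos(h),np.sin(h)])
t=np.array([.5653,.0992])-.109*dv;print(t)
print(delta((*t,s["eef_pos"][2]),10.3))
E
```

```text
5.875 [ 0.4771528  -0.31177841  0.11539617] 0.24136364501890753 [ 0.44385892 -0.98377945 -4.70138797] [-0.01868359 -0.03772386  0.03601898]
[ 0.58478944 -0.00804347]
[0.2612, 0.1887, -0.0002, -0.0006, 0.0002, 0.1051]
```

carry_out --deltas '[0.04, 0.03, 0, 0, 0, 0.03, 0.08, 0.06, 0, 0, 0, 0.05, 0.13, 0.095, 0, 0, 0, 0.08, 0.175, 0.127, 0, 0, 0, 0.1, 0.22, 0.158, 0, 0, 0, 0.1051]'

```text
time: 6.5
eef_pos: [0.5646, -0.0534, 0.1107]
tcp_rot: [0.641, 0.768, -0.001, -0.004]
contact_force: [0.6, -0.5, -4.1]
opening: 0.24
finger_force: 60.6
```

carry_out --deltas '[0.025, 0.018, 0, 0, 0, 0, 0.0443, 0.0263, 0, 0, 0, 0, 0.0443, 0.0263, 0, 0, 0, 0, 0.0443, 0.0263, 0, 0, 0, 0, 0.0443, 0.0263, 0, 0, 0, 0]'

```text
time: 7.12
eef_pos: [0.5842, -0.0084, 0.114]
tcp_rot: [0.641, 0.767, -0.0, -0.002]
contact_force: [0.4, 0.2, -4.5]
opening: 0.244
finger_force: 60.6
```

```bash
python3 - <<'E'
from h import *
import warnings;warnings.filterwarnings("ignore")
s=ctrl.get_state();print(s["time"],s["eef_pos"],s["dq"].round(3),delta((.5848,-.008,.1154),10.3))
p,d=avg("top",6);np.save("tp2.npy",p);np.save("td2.npy",d)
u,v=proj("top",[[.57,.06,.12]])[0].astype(int)
a=cv2.resize(p[v-30:v+30,u-40:u+40].astype(np.uint8),None,fx=9,fy=9,interpolation=cv2.INTER_CUBIC)
cv2.imwrite("pics/t2.png",cv2.cvtColor(a,cv2.COLOR_RGB2BGR));print(u,v)
C=cloud("top",d);z=C[...,2];print(proj("top",[[.5653,.0992,.13],[.5653,.0992,.08]]))
np.set_printoptions(linewidth=200);print((z[v-16:v+12,u-32:u+8]*1000).round())
E
```

```text
7.125 [ 0.58419789 -0.00837067  0.11397771] [-0.001 -0.003 -0.005  0.003  0.     0.001] [0.0003, 0.0007, -0.0014, -0.0028, -0.0025, -0.0016]
264 206
[[249.78308923 208.1161928 ]
 [250.61350033 211.96607701]]
[[  1.   1.   1. ... 440. 435. 436.]
 [  1.   0.   2. ... 443. 435. 437.]
 [ -1.  -1.   2. ... 442. 434. 435.]
 ...
 [ 19.  50.  52. ... 480. 479. 482.]
 [ 16.  53.  56. ... 481. 482. 484.]
 [ 16.  51.  52. ... 483. 485. 485.]]
```

View pics/t2.png

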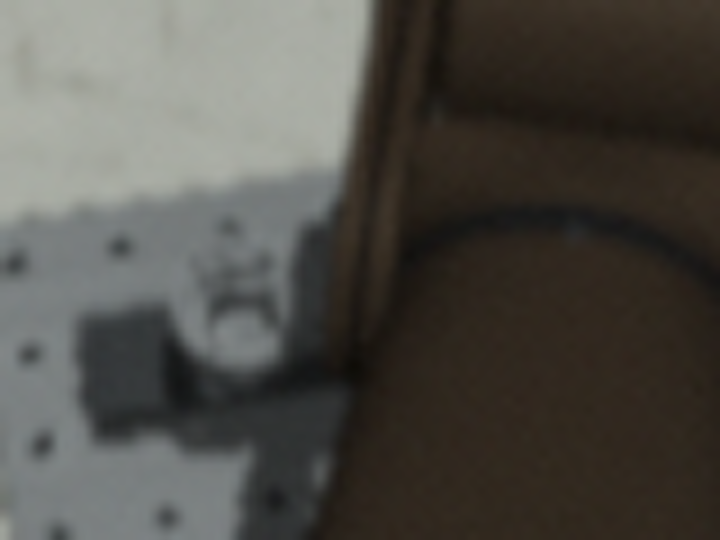

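The ring is visible above the head: its hole is at about crop (240,310) with the head showing through. I'll fit the ring centre from depth.

```bash
cat > ringfit.py <<'E'
from h import *
from scipy.optimize import differential_evolution
def fitring(d,zb,c0,head=100.3,lo=.004,free=True):
    "ring lower face height zb; returns x,y"
    C=cloud("top",d);Z=C[...,2];u0,v0=proj("top",[[*c0,zb+.006]])[0].round().astype(int)
    v,u=np.mgrid[v0-12:v0+13,u0-13:u0+14];v=v.ravel();u=u.ravel();z=Z[v,u]
    ob=(z>zb-lo)&(z<zb+.02);T=ray("top",np.c_[u,v],zb+.012)[:,:2];B=ray("top",np.c_[u,v],zb)[:,:2];M=ray("top",np.c_[u,v],zb+.006)[:,:2]
    def cost(p):
        h=np.radians(p[2]);e=np.array([np.cos(h),np.sin(h)]);f=np.array([-e[1],e[0]])
        def loc(X):X=X-p[:2];return X@e,X@f
        disc=np.zeros(len(u),bool);hole=np.ones(len(u))
        for X in(T,M,B):
            a,b=loc(X);disc|=np.hypot(a,b)<.0205;hole*=np.clip((.01025-np.maximum(abs(a),abs(b)))/.002+.5,0,1)
        a,b=loc(M);w=np.clip((.0205-np.hypot(*loc(T)))/.002+.5,0,1);w=np.maximum(w,np.clip((.0205-np.hypot(*loc(B)))/.002+.5,0,1))*(1-hole)
        use=(a>-.012)&(np.hypot(a,b)<.03)
        return (abs(w-ob)*use).sum()+ (~use).sum()*0.02
    r=differential_evolution(cost,[(c0[0]-.01,c0[0]+.01),(c0[1]-.01,c0[1]+.01),(head-6,head+6) if free else (head-.1,head+.1)],seed=2,popsize=25,maxiter=100)
    return r.x.round(4),round(r.fun,1)
E
python3 - <<'E'
from ringfit import *
d=np.load("td2.npy")
C=cloud("top",d);z=C[...,2]
np.set_printoptions(linewidth=250,threshold=9999)
print((z[198:222,236:266]*1000).round().astype(int))
for zb in(.115,.1175,.12):print(zb,fitring(d,zb,(.565,.099)),fitring(d,zb,(.565,.099),free=False))
d0=np.load("td.npy");print("on mat (sanity, expect .447,-.207)",fitring(d0,.008,(.447,-.207),106.4,lo=.001))
E
```

```text
[[  2  -1   0  -1  16  19  16  18  20  20  17  18  21  15  19  18  18  17  19  20  21  17  17  17  20  18 446 447 445 445]
 [ 17  19  16  18  19  16  18  18  17  19  21  19  16  18  17  18  16  17  18  17  20  16  18  18  20  20 446 446 445 446]
 [ 17  16  18  16  16  19  18  18  18  17  18  18  15  18  17  17  15  18  19  15  21  17  17  17  18 443 444 447 446 445]
 [ 17  19  18  19  15  20  19  18  19  22  17  17  19  17  20  16  20  17  16  18  20  19  19  17  18 443 445 446 446 446]
 [ 15  19  18  17  17  16  16  20  18  19  18  18 133 135 133 132 134  17  16  18  14  17  19  17  17 443 445 443 445 443]
 [ 19  20  18  20  16  18  17  17  17  18 132 134 133 131 134 133 133 132 133  17  18  17  16  19  73 443 444 444 443 443]
 [ 18  18  17  17  18  18  16  18  19 131 134 133 129 128 129 130 128 131 130 132  17 133 132 134 133 443 445 443 445 443]
 [ 18  16  20  17  17  18  16  20 132 133 132 129 132 128 129 128 132 127 129 133 134 131 135 133 132 442 443 444 442 441]
 [ 18  18  17  17  18  18  17  17 132 130 127 131 131 128 123 121 120  17 132 131 132 133 134 132 133 441 441 440 44
[... 1677 characters left out ...]
46  44  21  21  18  19  17  18  17  18 473 482 484]
 [ 54  55  52  52  51  52  54  53  51  54  49  45  40  18  17  17  17  18  17  16  20  21  17  16  17  16  18 478 484 487]]
0.115 (array([5.625000e-01, 9.850000e-02, 1.000453e+02]), np.float64(24.9)) (array([5.625000e-01, 9.860000e-02, 1.003219e+02]), np.float64(24.9))
0.1175 (array([5.61900e-01, 9.83000e-02, 9.97079e+01]), np.float64(22.5)) (array([5.619000e-01, 9.840000e-02, 1.003735e+02]), np.float64(22.6))
0.12 (array([5.616000e-01, 9.830000e-02, 1.000029e+02]), np.float64(21.5)) (array([5.61600e-01, 9.84000e-02, 1.00387e+02]), np.float64(21.6))
on mat (sanity, expect .447,-.207) (array([  0.4467,  -0.2066, 106.7915]), np.float64(20.5))
```

```bash
python3 - <<'E'
from ringfit import *
np.set_printoptions(linewidth=250,threshold=9999)
C=cloud("top",np.load("td.npy"));print((C[242:264,350:396,2]*1000).round().astype(int))
E
```

```text
[[ 4  3  4  3  4  1  1  4  3  3  2  4  3  5  4  4  3  2  6  2  3  3  2  3  1  3  6  3  3  2  2 20 22 21 21 23 21 20 23 25 24 25 25 26 25 23]
 [ 4  2  4  3  3  2  4  3 -1  3  4  1  1  3  2  3  2  2  3  3  4  4  3  2  1  2  0  3 20 22 19 22 21 22 24 23 23 24 23 20 23 24 22 24 24 22]
 [ 3  2  4  0  3  2  3  2  5  4  1  5  4  1  0  1  1  2  2  5  1  3  4 22 24  6 20 21 23 21 23 20 25 22 23 20 24 23 23 22 24 24 26 24 21 24]
 [ 3  0  5  1  5  2  2  2  1  5  4  2  3  3  3  3  4 -2  1  2 20 24 25 23 25 23 22 24 21 22 22 23 24 24 23 22 21 23 23 24 23 24 24 21 16  6]
 [ 2  5  3  3  2  1  2  3 22 22 22 23 22 23 25  1  1  3 22 24 23 24 24 22 24 22 24 24 23 22 24 20 24 24 24 26 23 18 22 11 16 16  0  1  5  3]
 [ 2  3  2  4  4  2 22 22 22 17 20 19 20 22 23 24 20 23 24 25 23 26 24 24 22 24 22 23 23 24 22 22 25 22 21 19 16  2  4  3  3  1  5  2  3  4]
 [ 4  4  2  2  2 21 20 18 19 20 20 19 19 21 22 21 21 24 23 22 22 25 23 23 23 22 24 24 22 21 24 22 20 18  1  5  1  1  2  4  4  1  4  2  2  2]
 [ 5  2  2  2  6 20 21 18 21 20 11  3  3 16 20 19 25 24 24 24 22 22 24 24 24 23 23 23 22 25 19  4  1  3  2  5  2 
[... 1302 characters left out ...]
 4  3  4  3  2  2 11 15 21 23 23 24 23  7  1  2  5  3  1  3  3  0  2  3  4  2  3  3  2  3  0  3  3  1  3  3  3  1  3  5  2  3  2  3  1]
 [ 3  5  3  4  3  2  4  5  1 10  8  6  3  5  2  3  3  1  4  2  2  5  4  2  3  2  0  1  2  0  4  0  3  3  2  3  1  3  3  0  1  4  4  1  4  5]
 [ 6  0  3  5  7  0  5  4  1  5  4  3  3  2  2  3  4  1  3  3  3  4  1  2  0  1  2  1  6  3  3  4  3  2  3  3  4  4  3  4  3  4  2  5  3  4]
 [ 4  4  5  6  4  3  3  5  1  4  5  5  3  1  1  3  2  1  3  2  1  1  4  1  7  4  3  4  3  0  2  3  0  2  4  2 -1  3  5  2  2  1  2  2  1  4]
 [ 2  4  2  2 -2  2  4  4  3  3  0  3  2  4  1  5  2  4  4  3  1  1  2  3  0  3  3  2  3  3  2  3  1  4  2  3  4  0  3  2  2  4  2  3  4  3]]
```

```bash
sed -i 's/zb+.012)\[:,:2\]/zb+.015)[:,:2];T2=ray("top",np.c_[u,v],zb+.012)[:,:2]/; s/for X in(T,M,B):/for X in(T2,M,B,T):/; s/;hole\*=/\n            if X is not T:hole*=/' ringfit.py
python3 - <<'E'
from ringfit import *
d=np.load("td2.npy")
for zb in(.1165,.1175,.1185):print(zb,fitring(d,zb,(.565,.099)),fitring(d,zb,(.562,.099),free=False))
d0=np.load("td.npy");print("mat",fitring(d0,.008,(.447,-.207),106.4,lo=.001))
E
```

```text
0.1165 (array([5.621000e-01, 9.850000e-02, 1.005798e+02]), np.float64(21.2)) (array([5.62100e-01, 9.85000e-02, 1.00393e+02]), np.float64(21.3))
0.1175 (array([5.619000e-01, 9.840000e-02, 1.004839e+02]), np.float64(20.2)) (array([5.619000e-01, 9.850000e-02, 1.003602e+02]), np.float64(20.2))
0.1185 (array([5.617000e-01, 9.850000e-02, 1.004105e+02]), np.float64(19.4)) (array([5.617000e-01, 9.850000e-02, 1.003524e+02]), np.float64(19.5))
mat (array([  0.4465,  -0.2066, 107.0052]), np.float64(21.1))
```

carry_out --deltas '[0.0005, 0.0035, 0.01, 0, 0, 0, 0.0005, 0.0035, 0.03, 0, 0, 0, 0.0005, 0.0035, 0.03, 0, 0, 0, 0.0005, 0.0035, 0.03, 0, 0, 0]'

```text
time: 7.92
eef_pos: [0.5876, -0.006, 0.0836]
tcp_rot: [0.641, 0.768, -0.0, -0.002]
contact_force: [0.8, -0.2, -4.5]
opening: 0.243
finger_force: 60.4
```

```bash
python3 - <<'E'
from ringfit import *
import warnings;warnings.filterwarnings("ignore")
s=ctrl.get_state();print(s["time"],s["eef_pos"],s["contact_force"],s["wrist_torque"])
p,d=avg("top",8);np.save("td3.npy",d)
zb=s["eef_pos"][2]+.0035
for z in(zb-.001,zb,zb+.001):print(z,fitring(d,z,(.565,.099)),fitring(d,z,(.565,.099),free=False))
np.set_printoptions(linewidth=250,threshold=9999)
C=cloud("top",d);print((C[200:226,236:262,2]*1000).round().astype(int))
E
```

```text
7.925 [ 0.58758362 -0.00599553  0.08358378] [ 0.81197339 -0.24359477 -4.51878482] [ 0.01565483 -0.08444818 -0.05421952]
0.08608377902119647 (array([5.658000e-01, 1.004000e-01, 1.016438e+02]), np.float64(21.4)) (array([5.65800e-01, 1.00300e-01, 1.00323e+02]), np.float64(21.5))
0.08708377902119648 (array([5.655000e-01, 1.003000e-01, 1.017115e+02]), np.float64(19.4)) (array([5.656000e-01, 1.003000e-01, 1.003918e+02]), np.float64(19.5))
0.08808377902119648 (array([5.654000e-01, 1.003000e-01, 1.015894e+02]), np.float64(19.3)) (array([5.654000e-01, 1.003000e-01, 1.003916e+02]), np.float64(19.4))
[[ 17  18  18  19  19  18  19  17  20  17  21  17  17  18  18  18  19  20  18  15  18  18  18  17  19 420]
 [ 18  17  15  17  18  20  19  18  18  20  19  16  18  20  21  20  17  17  18  19  13  20  17  15  18 418]
 [ 19  16  18  20  17  17  18  19  18  19  19  19  19  20  13  15  18  18  20  20  19  19  18  19  15 419]
 [ 19  18  19  14  18  16  17  17  17  19  18  20  18 103 102 101  20  15  16  15  20  19  20  18  18 418]
 [ 19  18  18  20  18  17  19  18  18  19 100 105 104 105 105 100 103 103  
[... 1579 characters left out ...]
  52  53  53  56  53  53  52  52  50  51  48  44  43  17]
 [ 53  52  52  53  52  54  56  51  50  52  55  55  54  52  51  50  47  45  44  21  20  18  18  18  18  20]
 [ 56  55  53  54  50  53  51  54  53  49  49  46  45  16  20  19  17  18  15  16  18  18  18  19  18  20]
 [ 54  51  52  50  46  43  45  19  17  19  18  18  18  19  16  18  18  19  21  18  17  16  18  19  19 443]
 [ 43  14  28  30  20  19  19  20  17  18  20  18  16  19  19  16  18  16  17  18  19  19  17  18  19 460]
 [ 19  20  29  27  19  19  17  19  17  17  19  20  22  15  19  18  18  17  19  17  19  17  19  17  17 466]
 [ 16  22  19  17  17  17  17  19  16  18  20  14  20  16  17  16  19  21  18  18  16  17  18  17 460 471]]
```

carry_out --deltas '[-0.001, 0, 0.003, 0, 0, 0, -0.001, 0, 0.006, 0, 0, 0, -0.001, 0, 0.008, 0, 0, 0, -0.001, 0, 0.01, 0, 0, 0, -0.001, 0, 0.01, 0, 0, 0]'

```text
time: 8.95
eef_pos: [0.5879, -0.007, 0.074]
tcp_rot: [0.641, 0.768, -0.0, -0.002]
contact_force: [-0.1, -0.1, -5.1]
opening: 0.242
finger_force: 60.5
```

carry_out --deltas '[0, 0, 0.001, 0, 0, 0, 0, 0, 0.002, 0, 0, 0, 0, 0, 0.003, 0, 0, 0, 0, 0, 0.004, 0, 0, 0]'

```text
time: 9.45
eef_pos: [0.5884, -0.0073, 0.0706]
tcp_rot: [0.641, 0.768, 0.0, -0.001]
contact_force: [0.4, -0.8, -4.4]
opening: 0.244
finger_force: 60.6
```

carry_out --deltas '[0, 0, 0.0015, 0, 0, 0, 0, 0, 0.003, 0, 0, 0, 0, 0, 0.0045, 0, 0, 0, 0, 0, 0.006, 0, 0, 0]'

```text
time: 9.95
eef_pos: [0.5883, -0.0074, 0.0644]
tcp_rot: [0.641, 0.768, 0.0, -0.001]
contact_force: [1.0, -3.4, -3.8]
opening: 0.238
finger_force: 60.7
```

```bash
python3 - <<'E'
from h import *
s=ctrl.get_state();print(s["time"],s["eef_pos"],s["contact_force"],s["wrist_torque"])
E
```

```text
9.95 [ 0.58832875 -0.00742632  0.0644295 ] [ 0.98124271 -3.43031518 -3.76529409] [-0.345529  -0.1337901 -0.0580774]
```

carry_out --deltas '[-0.0005, 0, 0.001, 0, 0, 0, -0.0005, 0, 0.002, 0, 0, 0, -0.0005, 0, 0.003, 0, 0, 0, -0.0005, 0, 0.0035, 0, 0, 0]'

```text
time: 10.45
eef_pos: [0.5883, -0.0075, 0.0609]
tcp_rot: [0.641, 0.768, 0.0, -0.002]
contact_force: [0.3, -2.6, -2.7]
opening: 0.242
finger_force: 60.8
```

carry_out --deltas '[0, 0, 0.001, 0, 0, 0, 0, 0, 0.001, 0, 0, 0]'

```text
time: 10.7
eef_pos: [0.5883, -0.0075, 0.0601]
tcp_rot: [0.641, 0.768, 0.0, -0.002]
contact_force: [0.8, -1.7, -1.3]
opening: 0.244
finger_force: 61.0
```

carry_out --deltas '[0, 0, 0.001, 0, 0, 0, 0, 0, 0.001, 0, 0, 0]'

```text
time: 10.95
eef_pos: [0.5884, -0.0075, 0.0593]
tcp_rot: [0.641, 0.768, 0.0, -0.002]
contact_force: [0.2, -3.0, -0.3]
opening: 0.244
finger_force: 61.3
```

```bash
python3 - <<'E'
from ringfit import *
import warnings;warnings.filterwarnings("ignore")
s=ctrl.get_state();print(s["time"],s["eef_pos"],s["contact_force"],s["wrist_torque"],R.from_quat(s["tcp_rot"]).as_matrix().round(4))
p,d=avg("top",6);np.save("td4.npy",d);np.set_printoptions(linewidth=250,threshold=9999)
C=cloud("top",d);print((C[204:226,236:262,2]*1000).round().astype(int))
E
```

```text
10.95 [ 0.58838969 -0.00754683  0.05933855] [ 0.20492472 -2.95320577 -0.32700771] [ 0.12379926  0.08574062 -0.00731602] [[-0.1787  0.9839 -0.0021]
 [ 0.9839  0.1787  0.0023]
 [ 0.0027 -0.0016 -1.    ]]
[[ 17  18  14  17  19  18  18  17  18  17  17  19  20  16  20  17  21  16  19  19  16  18  19  16  16  19]
 [ 16  21  19  15  18  20  18  19  18  18  19  18  22  79  79  80  78  18  16  16  20  18  18  16  17  16]
 [ 18  17  15  18  19  16  20  18  18  19  16  77  78  80  81  77  77  77  79  79  19  20  16  20  18 393]
 [ 19  20  15  18  16  19  17  17  17  18  78  79  76  72  78  76  77  75  79  79  82  78  81  79  80 391]
 [ 19  15  17  17  17  19  19  19  20  79  78  79  76  73  73  76  79  76  76  80  81  76  81  79  77 393]
 [ 19  17  19  16  18  18  18  20  18  79  78  76  77  76  78  80  79  79  74  77  77  78  80  77  80 389]
 [ 19  15  19  16  51  53  50  53  79  82  76  75  82  81  76  80  82  79  64  76  76  80  80  78  81 389]
 [ 52  50  54  53  52  54  52  53  82  81  77  76  77  80  78  80  80  79  64  75  77  76  80  82  83 389]
 [ 53  53  52  51  53  55  54  56  78  80 
[... 756 characters left out ...]
  67  81  77  78  78  77  64  62  50  51  47  44  44 355]
 [ 52  55  50  50  50  56  50  52  53  54  53  56  55  64  63  63  64  63  43  20  17  15  17  21  18  18]
 [ 53  52  55  53  55  51  53  52  51  48  46  45  42  16  17  16  16  18  16  15  16  16  18  18  19  15]
 [ 52  52  52  49  47  48  44  20  16  19  17  17  18  19  18  18  17  15  18  18  18  22  20  17  21  18]
 [ 45  16  26  29  20  19  20  17  18  18  20  18  20  18  16  20  18  18  19  18  19  18  16  18  19  21]
 [ 18  17  26  27  18  17  17  20  19  20  18  19  16  18  20  16  16  17  19  19  18  19  17  17  17  18]
 [ 19  17  19  18  21  17  18  19  19  18  19  20  19  18  16  19  21  19  15  17  18  15  16  17  20 450]]
```

carry_out --deltas '[0, -0.0044, 0, 0, 0, 0.04, 0.0002, -0.0087, 0, 0, 0, 0.08, 0.0006, -0.013, 0, 0, 0, 0.12, 0.0011, -0.0174, 0, 0, 0, 0.16, 0.0018, -0.0217, 0, 0, 0, 0.2]'

```text
time: 11.88
eef_pos: [0.5669, -0.0096, 0.0589]
tcp_rot: [0.716, 0.698, 0.001, -0.001]
contact_force: [2.5, -1.5, -2.3]
opening: 0.242
finger_force: 61.1
```

```bash
cat > st.py <<'E'
from h import *
s=ctrl.get_state();Rm=R.from_quat(s["tcp_rot"]);M=Rm.as_matrix()
f=Rm.inv().apply(s["contact_force"]);t=Rm.inv().apply(s["wrist_torque"])
print("t",round(s["time"],2),"pos",s["eef_pos"].round(4),"yaw",round(np.degrees(np.arctan2(M[1,1],M[0,1])),2),"F_tool",f.round(2),"T_tool",t.round(3),"screw torque",round(-(.109*f[1])+t[2],3),round(.109*f[1]+t[2],3))
E
python3 st.py
```

```text
t 11.88 pos [ 0.5669 -0.0096  0.0589] yaw -1.39 F_tool [-1.45  2.56  2.26] T_tool [-0.406  0.19   0.228] screw torque -0.052 0.507
```

carry_out --deltas '[0, -0.0044, 0, 0, 0, 0.04, 0.0002, -0.0087, 0, 0, 0, 0.08, 0.0006, -0.013, 0, 0, 0, 0.12]'

```text
time: 12.25
eef_pos: [0.5542, -0.0086, 0.059]
tcp_rot: [0.756, 0.654, 0.001, -0.001]
contact_force: [3.1, -1.4, -1.9]
opening: 0.241
finger_force: 61.1
```

```bash
python3 st.py
```

```text
t 12.25 pos [ 0.5542 -0.0086  0.059 ] yaw -8.3 F_tool [-0.96  3.24  1.89] T_tool [-0.517  0.298  0.26 ] screw torque -0.092 0.613
```

carry_out --deltas '[0.0001, -0.0038, 0, 0, 0, 0.035, 0.0002, -0.0076, 0, 0, 0, 0.07]'

```text
time: 12.5
eef_pos: [0.5467, -0.0073, 0.0591]
tcp_rot: [0.779, 0.627, 0.001, -0.001]
contact_force: [4.4, -0.1, -2.6]
opening: 0.242
finger_force: 61.0
```

carry_out --deltas '[0.0001, -0.0038, 0, 0, 0, 0.035, 0.0002, -0.0076, 0, 0, 0, 0.07]'

```text
time: 12.75
eef_pos: [0.5394, -0.0055, 0.0592]
tcp_rot: [0.8, 0.6, 0.001, -0.001]
contact_force: [5.4, -0.6, -1.7]
opening: 0.241
finger_force: 61.0
```

```bash
python3 st.py
```

```text
t 12.75 pos [ 0.5394 -0.0055  0.0592] yaw -16.28 F_tool [0.92 5.35 1.71] T_tool [-0.856  0.51   0.412] screw torque -0.171 0.995
```

carry_out --deltas '[0.0001, -0.0033, 0, 0, 0, 0.03, 0.0002, -0.0065, 0, 0, 0, 0.06]'

```text
time: 13.0
eef_pos: [0.5333, -0.0035, 0.0593]
tcp_rot: [0.818, 0.576, 0.001, -0.001]
contact_force: [5.8, -1.0, -2.8]
opening: 0.24
finger_force: 61.0
```

```bash
python3 st.py
```

```text
t 13.0 pos [ 0.5333 -0.0035  0.0593] yaw -19.71 F_tool [0.98 5.84 2.8 ] T_tool [-0.852  0.533  0.493] screw torque -0.144 1.13
```

carry_out --deltas '[0.0001, -0.0026, 0, 0, 0, 0.03, 0.0002, -0.0056, 0, 0, 0, 0.06]'

```text
time: 13.25
eef_pos: [0.5276, -0.0013, 0.0592]
tcp_rot: [0.834, 0.551, 0.001, -0.001]
contact_force: [5.4, 0.9, -1.7]
opening: 0.243
finger_force: 61.0
```

```bash
python3 st.py
```

```text
t 13.25 pos [ 0.5276 -0.0013  0.0592] yaw -23.1 F_tool [2.9  4.61 1.65] T_tool [-0.766  0.794  0.363] screw torque -0.139 0.866
```

carry_out --deltas '[0.0003, -0.0028, 0, 0, 0, 0.03, 0.0007, -0.0057, 0, 0, 0, 0.06]'

```text
time: 13.5
eef_pos: [0.5224, 0.0011, 0.0592]
tcp_rot: [0.85, 0.527, -0.0, -0.001]
contact_force: [4.9, -1.9, -0.6]
opening: 0.243
finger_force: 61.0
```

```bash
python3 st.py
```

```text
t 13.5 pos [0.5224 0.0011 0.0592] yaw -26.43 F_tool [0.5  5.21 0.59] T_tool [-0.742  0.573  0.059] screw torque -0.509 0.627
```

carry_out --deltas '[0.0001, -0.0011, 0, 0, 0, 0.01, 0.0002, -0.0022, 0, 0, 0, 0.02]'

```text
time: 13.75
eef_pos: [0.5208, 0.002, 0.0593]
tcp_rot: [0.855, 0.519, -0.0, -0.001]
contact_force: [5.7, -2.3, -1.6]
opening: 0.247
finger_force: 61.0
```

```bash
python3 st.py
```

```text
t 13.75 pos [0.5208 0.002  0.0593] yaw -27.48 F_tool [0.62 6.09 1.58] T_tool [-0.871  0.555 -0.064] screw torque -0.728 0.599
```

carry_out --deltas '[0.0001, -0.0011, 0, 0, 0, 0.01, 0.0001, -0.0022, 0, 0, 0, 0.02]'

```text
time: 14.0
eef_pos: [0.5191, 0.0029, 0.0594]
tcp_rot: [0.86, 0.511, -0.0, -0.0]
contact_force: [5.8, -1.9, -2.4]
opening: 0.244
finger_force: 61.0
```

```bash
python3 st.py
```

```text
t 14.0 pos [0.5191 0.0029 0.0594] yaw -28.58 F_tool [1.13 5.97 2.35] T_tool [-0.973  0.523 -0.177] screw torque -0.828 0.473
```

carry_out --deltas '[0.0001, -0.0011, 0, 0, 0, 0.01, 0.0001, -0.0022, 0, 0, 0, 0.02]'

```text
time: 14.25
eef_pos: [0.5174, 0.0038, 0.0594]
tcp_rot: [0.865, 0.502, -0.0, 0.0]
contact_force: [6.7, -1.4, -3.0]
opening: 0.243
finger_force: 60.9
```

```bash
python3 st.py
```

```text
t 14.25 pos [0.5174 0.0038 0.0594] yaw -29.69 F_tool [2.09 6.47 3.  ] T_tool [-1.085  0.476 -0.211] screw torque -0.917 0.495
```

carry_out --deltas '[0.0002, -0.0011, 0, 0, 0, 0.01, 0.0002, -0.0022, 0, 0, 0, 0.02]'

```text
time: 14.5
eef_pos: [0.5158, 0.0047, 0.0596]
tcp_rot: [0.869, 0.494, -0.0, 0.001]
contact_force: [7.4, -3.0, -2.2]
opening: 0.244
finger_force: 60.9
```

```bash
python3 st.py
```

```text
t 14.5 pos [0.5158 0.0047 0.0596] yaw -30.78 F_tool [1.25 7.87 2.22] T_tool [-1.186  0.432 -0.358] screw torque -1.216 0.5
```

carry_out --deltas '[0.0001, -0.0011, 0, 0, 0, 0.01, 0.0001, -0.0022, 0, 0, 0, 0.02]'

```text
time: 14.75
eef_pos: [0.5139, 0.0059, 0.0595]
tcp_rot: [0.874, 0.485, -0.0, 0.001]
contact_force: [6.4, -3.5, -2.0]
opening: 0.243
finger_force: 60.9
```

```bash
python3 st.py
```

```text
t 14.75 pos [0.5139 0.0059 0.0595] yaw -31.93 F_tool [0.43 7.26 1.96] T_tool [-1.149  0.343 -0.282] screw torque -1.073 0.51
```

carry_out --deltas '[0.0001, -0.0011, 0, 0, 0, 0.01, 0.0001, -0.0022, 0, 0, 0, 0.02]'

```text
time: 15.0
eef_pos: [0.512, 0.0071, 0.0595]
tcp_rot: [0.879, 0.476, -0.0, 0.001]
contact_force: [5.7, -4.2, -3.2]
opening: 0.237
finger_force: 60.9
```

```bash
python3 st.py
```

```text
t 15.0 pos [0.512  0.0071 0.0595] yaw -33.1 F_tool [-0.39  7.01  3.24] T_tool [-1.149  0.257 -0.166] screw torque -0.929 0.598
```

carry_out --deltas '[0.0001, -0.0011, 0, 0, 0, 0.01, 0.0001, -0.0022, 0, 0, 0, 0.02]'

```text
time: 15.25
eef_pos: [0.5101, 0.0083, 0.0595]
tcp_rot: [0.884, 0.467, -0.0, 0.001]
contact_force: [5.0, -4.1, -1.7]
opening: 0.237
finger_force: 60.9
```

```bash
python3 st.py
```

```text
t 15.25 pos [0.5101 0.0083 0.0595] yaw -34.27 F_tool [-0.56  6.48  1.7 ] T_tool [-1.175  0.284 -0.149] screw torque -0.855 0.558
```

carry_out --deltas '[0, 0.0022, 0, 0, 0, -0.02, 0, 0.0044, 0, 0, 0, -0.04, 0.0, 0.0067, 0, 0, 0, -0.06]'

```text
time: 15.62
eef_pos: [0.5159, 0.0047, 0.0595]
tcp_rot: [0.869, 0.495, -0.0, 0.001]
contact_force: [6.0, -2.5, -3.3]
opening: 0.242
finger_force: 60.9
```

```bash
python3 st.py
```

```text
t 15.62 pos [0.5159 0.0047 0.0595] yaw -30.72 F_tool [0.9  6.49 3.28] T_tool [-1.058  0.456 -0.388] screw torque -1.095 0.32
```

carry_out --deltas '[0, 0.0022, 0, 0, 0, -0.02, 0, 0.0044, 0, 0, 0, -0.04, 0.0, 0.0066, 0, 0, 0, -0.06, 0, 0.0088, 0, 0, 0, -0.08]'

```text
time: 16.12
eef_pos: [0.5223, 0.0012, 0.0591]
tcp_rot: [0.85, 0.527, -0.001, -0.002]
contact_force: [3.1, -2.0, -1.6]
opening: 0.241
finger_force: 61.1
```

```bash
python3 st.py
```

```text
t 16.12 pos [0.5223 0.0012 0.0591] yaw -26.36 F_tool [-0.42  3.67  1.6 ] T_tool [-0.639  0.508  0.283] screw torque -0.117 0.683
```

carry_out --deltas '[0, 0.0015, 0, 0, 0, -0.01, 0, 0.0027, 0, 0, 0, -0.02, 0, 0.0027, 0, 0, 0, -0.02]'

```text
time: 16.5
eef_pos: [0.5244, 0.0002, 0.0588]
tcp_rot: [0.844, 0.536, -0.001, -0.002]
contact_force: [1.2, -1.3, 0.7]
opening: 0.245
finger_force: 61.2
```

```bash
python3 st.py
```

```text
t 16.5 pos [5.244e-01 2.000e-04 5.880e-02] yaw -25.21 F_tool [-0.63  1.6  -0.73] T_tool [-0.353  0.503  0.213] screw torque 0.038 0.388
```

carry_out --deltas '[0, 0.0002, -0.003, 0, 0, 0, 0, 0.0002, -0.006, 0, 0, 0, 0, 0.0002, -0.009, 0, 0, 0]'

```text
time: 16.88
eef_pos: [0.5234, 0.0009, 0.0656]
tcp_rot: [0.844, 0.536, -0.001, -0.003]
contact_force: [7.6, 2.4, -13.4]
opening: 0.244
finger_force: 59.5
```

```bash
python3 st.py
```

```text
t 16.88 pos [0.5234 0.0009 0.0656] yaw -25.23 F_tool [ 5.38  5.93 13.39] T_tool [-0.948  0.167  0.35 ] screw torque -0.296 0.996
```

carry_out --deltas '[0.0005, 0.0015, 0, 0, 0, -0.01, 0.0008, 0.0025, 0, 0, 0, -0.015, 0.0008, 0.0025, 0, 0, 0, -0.015]'

```text
time: 17.25
eef_pos: [0.5255, 0.0, 0.0663]
tcp_rot: [0.84, 0.543, -0.003, -0.003]
contact_force: [1.6, 0.6, -9.6]
opening: 0.246
finger_force: 59.7
```

```bash
python3 st.py
```

```text
t 17.25 pos [0.5255 0.     0.0663] yaw -24.29 F_tool [1.19 1.33 9.63] T_tool [-0.184 -0.293  0.035] screw torque -0.11 0.179
```

carry_out --deltas '[0.0002, 0.0004, -0.002, 0, 0, 0, 0.0003, 0.0004, -0.004, 0, 0, 0, 0.0003, 0.0004, -0.006, 0, 0, 0]'

```text
time: 17.62
eef_pos: [0.5269, -0.0, 0.0739]
tcp_rot: [0.84, 0.543, -0.002, -0.003]
contact_force: [-1.9, 1.3, -6.7]
opening: 0.243
finger_force: 60.0
```

```bash
python3 st.py
```

```text
t 17.62 pos [ 0.5269 -0.      0.0739] yaw -24.28 F_tool [ 0.38 -2.17  6.67] T_tool [ 0.501 -0.327 -0.335] screw torque -0.099 -0.572
```

carry_out --deltas '[0, -0.0004, -0.003, 0, 0, 0, 0, -0.0004, -0.008, 0, 0, 0, 0, -0.0004, -0.02, 0, 0, 0, 0, -0.0004, -0.04, 0, 0, 0, 0, -0.0004, -0.04, 0, 0, 0]'

```text
time: 18.25
eef_pos: [0.5307, -0.0007, 0.1175]
tcp_rot: [0.841, 0.542, 0.003, 0.001]
contact_force: [0.4, -0.4, -4.5]
opening: 0.243
finger_force: 60.4
```

```bash
python3 st.py; python3 - <<'E'
from h import *
# in-hand: at grasp TCP (.4773,-.3113,.0047) yaw 16.4
print(delta((.4775,-.3113,.115),16.4))
import warnings;warnings.filterwarnings("ignore")
E
```

```text
t 18.25 pos [ 0.5307 -0.0007  0.1175] yaw -24.41 F_tool [-0.25  0.54  4.49] T_tool [ 0.011 -0.031  0.01 ] screw torque -0.048 0.069
[-0.3048, 0.0799, 0.0019, 0.0056, -0.0013, -0.7122]
```

carry_out --deltas '[-0.05, 0.013, 0, 0, 0, -0.15, -0.1, 0.026, 0, 0, 0, -0.3, -0.15, 0.04, 0, 0, 0, -0.45, -0.2, 0.053, 0, 0, 0, -0.6, -0.25, 0.066, 0, 0, 0, -0.7122]'

```text
time: 18.88
eef_pos: [0.4845, -0.2569, 0.1135]
tcp_rot: [0.597, 0.802, 0.0, -0.001]
contact_force: [0.9, -0.3, -5.2]
opening: 0.243
finger_force: 60.2
```

```bash
python3 st.py; python3 - <<'E'
from h import *
print(delta((.4775,-.3113,.115),16.4))
E
```

```text
t 18.88 pos [ 0.4845 -0.2569  0.1135] yaw 16.62 F_tool [-0.59  0.75  5.17] T_tool [-0.018 -0.063 -0.027] screw torque -0.109 0.054
[-0.0501, -0.0223, -0.0016, -0.0009, -0.0022, 0.0039]
```

carry_out --deltas '[-0.045, -0.022, 0, 0, 0, 0, -0.05, -0.022, 0.03, 0, 0, 0, -0.05, -0.022, 0.06, 0, 0, 0, -0.05, -0.022, 0.06, 0, 0, 0]'

```text
time: 19.38
eef_pos: [0.4755, -0.3075, 0.0501]
tcp_rot: [0.599, 0.801, 0.001, -0.005]
contact_force: [-0.1, -0.0, -4.9]
opening: 0.242
finger_force: 60.1
```

```bash
python3 st.py; python3 - <<'E'
from ringfit import *
import warnings;warnings.filterwarnings("ignore")
p,d=avg("top",8);np.save("td5.npy",d)
z=ctrl.get_state()["eef_pos"][2]+.0035
print("ring",fitring(d,z,(.447,-.207),106.4))
import fit
fit.run("top",d)
p,d=avg("side",4)
u,v=proj("side",[[.47,-.28,.04]])[0].astype(int)
b=cv2.resize(p[v-35:v+35,u-45:u+45].astype(np.uint8),None,fx=6,fy=6,interpolation=cv2.INTER_CUBIC)
cv2.imwrite("pics/s5.png",cv2.cvtColor(b,cv2.COLOR_RGB2BGR))
E
```

```text
t 19.38 pos [ 0.4755 -0.3075  0.0501] yaw 16.39 F_tool [-0.04 -0.07  4.86] T_tool [ 0.039  0.06  -0.018] screw torque -0.011 -0.026
ring (array([  0.4449,  -0.2057, 107.9344]), np.float64(19.8))
top [0.5653 0.0992] 10.1 24.42237516177141
[(-45, np.float64(34.7)), (-40, np.float64(34.9)), (-35, np.float64(35.4)), (-30, np.float64(34.3)), (-25, np.float64(33.8)), (-20, np.float64(33.8)), (-15, np.float64(33.6)), (-10, np.float64(32.0)), (-5, np.float64(31.1)), (0, np.float64(28.5)), (5, np.float64(25.6)), (10, np.float64(24.8)), (15, np.float64(25.7)), (20, np.float64(28.0)), (25, np.float64(30.4)), (30, np.float64(31.9)), (35, np.float64(33.3)), (40, np.float64(34.9)), (45, np.float64(34.7))]
side [0.5697 0.0951] 10.8 35.15788929642035
[(-45, np.float64(45.3)), (-40, np.float64(45.2)), (-35, np.float64(47.0)), (-30, np.float64(45.9)), (-25, np.float64(45.7)), (-20, np.float64(45.2)), (-15, np.float64(44.2)), (-10, np.float64(42.5)), (-5, np.float64(40.9)), (0, np.float64(38.2)), (5, np.float64(36.6)), (10, np.float64(35.2)), (15, np.float64(36.4)), (20, np.float64(39.5)), (25, np.float64(42.4)), (30, np.float64(43.3)), (35, np.float64(46.0)), (40, np.float64(44.8)), (45, np.float64(45.3))]
top [0.5655 0.0991] -18.1 24.496728331580208
[(-45, np.float64(33.7)), (-40, np.float64(32.4)), (-35, np.float64(30.9)), (-30, np.float64(29.6)), (-25, np.float64(27.4)), (-20, np.float64(25.1)), (-15, np.float64(25.6)), (-10, np.float64(26.4)), (-5, np.float64(29.6)), (0, np.float64(31.6)), (5, np.float64(32.3)), (10, np.float64(32.5)), (15, np.float64(33.6)), (20, np.float64(32.9)), (25, np.float64(33.9)), (30, np.float64(34.3)), (35, np.float64(34.6)), (40, np.float64(33.9)), (45, np.float64(33.7))]
```

View pics/s5.png

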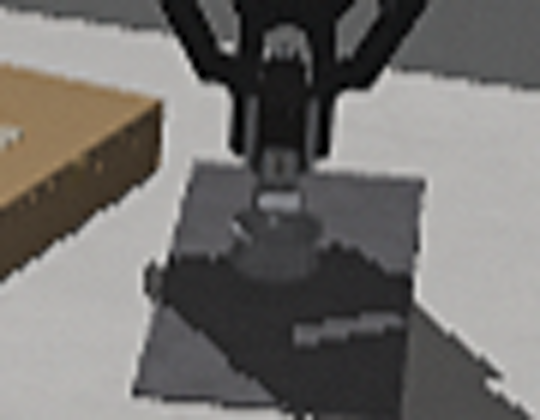

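```bash
python3 - <<'E'
from h import *
print(delta((.4775,-.311,.0075),16.2))
E
python3 st.py
```

```text
[-0.0017, -0.0007, 0.0462, -0.0015, -0.0023, 0.0043]
t 19.98 pos [ 0.4778 -0.3092  0.0537] yaw 16.45 F_tool [ 0.21 -0.27  4.19] T_tool [ 0.042 -0.024  0.028] screw torque 0.058 -0.001
```

Lower close to the mat, then touch down gently.

carry_out --deltas '[-0.0017, -0.0007, 0.012, -0.0015, -0.0023, 0, -0.0017, -0.0007, 0.025, -0.0015, -0.0023, 0, -0.0017, -0.0007, 0.036, -0.0015, -0.0023, 0, -0.0017, -0.0007, 0.044, -0.0015, -0.0023, 0, -0.0017, -0.0007, 0.044, -0.0015, -0.0023, 0]'

```text
time: 20.6
eef_pos: [0.477, -0.3105, 0.0084]
tcp_rot: [0.599, 0.801, 0.0, -0.001]
contact_force: [0.8, 0.2, -5.2]
opening: 0.242
finger_force: 60.3
```

carry_out --deltas '[0, 0, 0.001, 0, 0, 0, 0, 0, 0.002, 0, 0, 0, 0, 0, 0.002, 0, 0, 0]'

```text
time: 20.98
eef_pos: [0.4776, -0.311, 0.0077]
tcp_rot: [0.599, 0.801, 0.0, 0.0]
contact_force: [-0.6, -0.1, -4.4]
opening: 0.243
finger_force: 60.3
```

carry_out --deltas '[0, 0, 0.001, 0, 0, 0, 0, 0, 0.0015, 0, 0, 0, 0, 0, 0.0015, 0, 0, 0]'

```text
time: 21.35
eef_pos: [0.4777, -0.3112, 0.0067]
tcp_rot: [0.599, 0.801, 0.0, -0.0]
contact_force: [-0.6, 0.7, 2.2]
opening: 0.246
finger_force: 60.9
```

carry_out --deltas '[0, 0, 0.001, 0, 0, 0, 0, 0, 0.0015, 0, 0, 0, 0, 0, 0.0015, 0, 0, 0]'

```text
time: 21.72
eef_pos: [0.478, -0.3115, 0.0053]
tcp_rot: [0.599, 0.801, -0.0, 0.001]
contact_force: [-1.4, 0.3, 5.4]
opening: 0.241
finger_force: 61.5
```

carry_out --deltas '[0, 0, 0, 0, 0, 0, 0, 0, 0, 0, 0, 0, 0, 0, 0, 0, 0, 0, 0, 0, 0, 0, 0, 0]' --grip 50

```text
time: 22.22
eef_pos: [0.4773, -0.3108, 0.0042]
tcp_rot: [0.599, 0.801, 0.0, -0.0]
contact_force: [-0.0, -0.2, -0.5]
opening: 0.498
finger_force: 0.0
```

carry_out --deltas '[0, 0, -0.01, 0, 0, 0, 0, 0, -0.04, 0, 0, 0, 0, 0, -0.09, 0, 0, 0, 0, 0, -0.14, 0, 0, 0, 0, 0, -0.18, 0, 0, 0]'

```text
time: 22.85
eef_pos: [0.4779, -0.3114, 0.1878]
tcp_rot: [0.599, 0.801, -0.0, 0.001]
contact_force: [-0.1, 1.0, 0.3]
opening: 0.502
finger_force: 0.0
```

carry_out --deltas '[0.05, -0.02, 0, 0, 0, 0, 0.1, -0.04, 0, 0, 0, 0, 0.15, -0.06, 0, 0, 0, 0, 0.15, -0.06, 0, 0, 0, 0]'

```text
time: 23.35
eef_pos: [0.3753, -0.1813, 0.1839]
tcp_rot: [0.598, 0.801, 0.0, -0.001]
contact_force: [0.1, -0.5, 0.1]
opening: 0.501
finger_force: 0.0
```

```bash
python3 - <<'E'
from ringfit import *
import warnings;warnings.filterwarnings("ignore")
p,d=avg("top",6);s=ctrl.get_state();print(s["time"],s["eef_pos"],s["dq"].round(3),s["contact_force"])
print("ring",fitring(d,.008,(.447,-.207),106.4,lo=.001))
p2,_=avg("side",2)
a=cv2.resize(p[170:310,130:450].astype(np.uint8),(800,350));b=cv2.resize(p2[140:330,180:420].astype(np.uint8),(316,250))
c=np.zeros((600,800,3),np.uint8);c[:350]=a;c[350:,:316]=b
cv2.imwrite("pics/end.png",cv2.cvtColor(c,cv2.COLOR_RGB2BGR))
E
```

```text
23.65 [ 0.37826254 -0.18512282  0.18510583] [-0.001  0.006  0.005 -0.001  0.003  0.002] [-0.16016638 -0.01004765 -0.39705458]
ring (array([  0.4523,  -0.2048, 111.5882]), np.float64(108.1))
```

View pics/end.png

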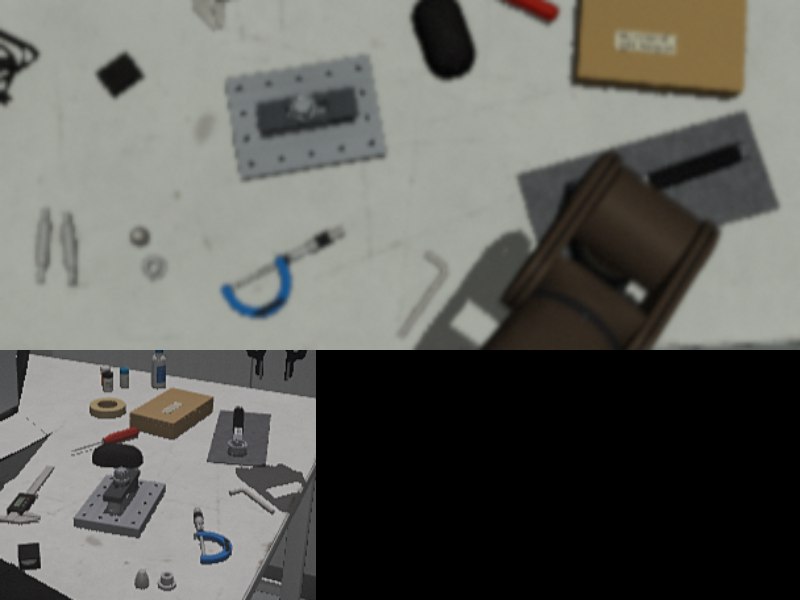

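The wrench lies flat on its mat (side crop at (238,435)), the other things are where they were, and the gripper is clear. Handing in.

```bash
python3 -c "
from plant import ctrl
print(ctrl.sign_off())"
```

```text
the job is handed in; nothing more can be done
None
```

The clamp screw was tightened until the wrench broke over (turning load peaked at about 1.2 N m, then fell), swung about 0.06 rad further to confirm the click, the wrench was backed off, lifted clear and laid back flat on its mat with nothing else seen to have moved, and the job is handed in at about 24 s; I did not measure the screw's angle between the click and the lift-off.

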